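Put the setting block away and press the plate press's pedal to its stop

ROBOT

A 7-joint arm with a two-finger parallel gripper is mounted at the origin on the work surface. World frame = base frame: x ahead of the robot, y to its left, z up, the work surface at z = 0. Lengths are in m, angles in rad, forces in N, time in s.
With the tool pointing down it reaches from about 0.4 to 0.85 m from the base axis. Payload 10.4 kg.
Tool frame: the origin (TCP) lies on the mounting face of the last link; the fingertips stand r.tips_ahead ahead of it and the grasp point (between the pads) lies 164 mm ahead of it (r.tips_ahead is the distance from the TCP to the fingertips, in m); z points along the fingers, y is the line along which they close (so a half turn about z gives the same grasp; the last joint's range is limited). The gripper opens to 87 mm and grips with 3 to 60 N. Pads are 19 mm wide; open, the fingers measure 117 mm over their backs; the gripper's body (75 mm by 190 mm) begins 51 mm behind the grasp point.
Start: joints at [-1.373, 0.332, -0.065, 1.46, 0.022, 1.35, -0.088], TCP at [0.137, 0.61, 0.405] pointing down, gripper open.
Joint ranges: [-2.6, 2.6], [-0.5, 2.12], [-1.47, 1.34], [0.16, 2.42], [-1.27, 4.41], [0.06, 2.06], [-2.6, 2.6]. Speed limits (rad/s): [2.22, 2.22, 2.79, 2.79, 3.14, 3.14, 3.14].

INTERFACE

Orientations are given as a unit quaternion [x, y, z, w].
In Python, from bench import telemetry, imaging, job, r gives the robot as it stands.
- The arm moves only by the tool move_arm, never from a script. Its argument "steps" is a list of rows, each an object of numbers: "dx", "dy", "dz": the shift along the tool's x, y, z in cm; "spin": the turn about the tool's z in rad. In form: [{"dx": .., "dy": .., "dz": .., "spin": ..}, ...]. A call has 1 to 12 rows; each row shifts and turns the commanded pose from where the row before left it, along the tool's axes as they then stand; what a row does not reach is not made up. A row lasts 1/10 s, in which the tool goes at most 50 mm and 8.59 degrees, less where a joint would pass 70% of its speed; a pose out of reach is approached as far as the arm can. A call with a gripper value outside its range is refused whole. "claw" is the finger opening in cm, from 0 to 8.7, set as the call begins (left out, the last holds). The fingers move at their own pace and stop on an object; "squeeze" is the grip in N (left out, the last holds). Time passes only in rows, so rows that do not move let the fingers close. It gives the time, the measured TCP pose, the force, the opening and the grip force at its end, in the units of the state.
- telemetry.read_state(): the state, without advancing time (a new reading comes with each control period).
- imaging.camera(name): name is "side" or "top"; returns a dict with "img" (384x512x3 uint8, red, green, blue), "camera_matrix" (3x3 intrinsics, pixels), "R" (3x3) and "t" (3): a world point X has camera coordinates R X + t. Camera axes: x right, y down, z forward; pixel columns grow to the right and rows downward; lengths in m; the calibration is good to about 2 mm. A picture is of the moment at which its call begins. There is no depth.
- job.close_job(): hands the job in; it is judged then, once.
The state is a dict: "time": time; "joint_positions": joint angles; "joint_vel": joint speeds; "joint_torque": joint torques, N m; "ee_pos": TCP position; "eef_rot": TCP orientation; "ft_force": force on the tool from outside, world axes, zero at the start; "torque": the same for the moment, N m; "width": finger opening in m; "grip_force": force on a finger pad.
Only numpy, scipy, OpenCV 4.12 (cv2) and the standard library are available. Lean on these libraries where they do the work, as an engineer would, in place of code of your own. Each camera call takes 0.05 s, during which the arm holds its last target. There are 200 camera calls.

TASK

The setting block with two dots has been left under the pedal of the plate press. Take it out, lay it flat in its own slot of the stand (the one marked with two studs, which fits its width) and let go of it; then press the pedal gently down until you feel it come up hard against its stop, keep it firmly there for a good second without forcing it, and let it spring all the way back up. Leave the other things on the bench where they stand.

Things in the scene. Friction and masses are not known exactly. Their poses are not given: they have to be found in the camera images.
- press: White bench press for microplates, fixed; 240 mm high. Origin on the bench below the centre of the pedal's pad (pedal up); x points from the pedal into the machine, y to its left, z up. The machine's body (180 mm wide) spans x = 100 to 280 mm; two black feet 30 mm high, 30 mm wide, centred at y = -75 and +75 mm, begin at x = 20 mm. The pedal looks to the robot's left; the open way in is from there (-x).
- guard_front (a point): Middle of the front bar of the wire hand guard over the pedal: a flat frame of 8 mm steel bars 170 mm above the bench, 156 mm wide, reaching from here (20 mm in front of the press's origin) back to the machine, with two thin lengthwise bars 27 mm either side of the middle. Reach in below it from the front with the tool leaning back 30 to 45 degrees.
- pedal (a joint): Pedal angle in rad: 0 up at rest, growing as the pad goes down. The spring resists with about 3 N on the pad at first, 6 to 8 N near the stop, and lifts the pedal again. The stop is a screw whose setting is not told: the pedal meets it somewhere from 0.17 to 0.27 rad, felt as a sharp rise of force. A block underneath stops it before 0.07 rad. It also drives the platen in the machine's head.
- pedal_pad (a point): Centre of the top face of the pedal's dark steel pad, 47 mm above the bench at rest; moves with the pedal. Pad 55 mm long (press x), 64 mm wide, 8 mm thick; axes parallel to the press's when up. A 24 mm wide arm runs back to the hinge, which lies level along the press's y, 110 mm behind (+x of) the pad's centre and 43 mm above the bench.
- stop_bracket: Small steel bracket on the bench under the pedal's arm, 34 x 40 mm, 8 mm high, carrying the stop screw (12 mm thick, its top about 22 to 27 mm above the bench); fixed; origin at the centre of its underside, 50 mm behind the pad's centre.
- block_center (a point): Centre of the setting block to be put away: aluminium bar 80 mm long (its x), 30 mm wide (y), 34 mm high (z), about 160 g, two black dots on top at its -x end. At first it lies flat on the bench under the pedal, roughly along the press's x, its -x end standing out some 35 to 47 mm in front of the pad's front edge; the pad's underside is 5 mm above it.
- slot_middle: The block's own slot in the stand: grey tray 74 mm wide with a shallow pocket 88 mm long (its x) by 36 mm wide (its y), marked with two black studs on its -x lip. Origin on the pocket's axis at the tray's underside, 4 mm above the bench, in the middle of the pocket; pocket floor 4 mm above the origin, rims 11 mm above it (7 mm deep). z up. Either way round of the block is right.
- slot_narrow: Neighbouring slot, one stud, pocket 88 x 26 mm, else the same; holds the narrow block. The three slots stand side by side along their y, 85 mm apart, in any order.
- slot_wide: Neighbouring slot, three studs, pocket 88 x 46 mm, else the same; empty, and not the place for this block.
- narrow_block_center (a point): Centre of the narrow setting block, 80 x 20 x 34 mm, one dot; lies in its slot; to be left there.
- tip_box: Orange pipette-tip box, 85 x 122 mm, 45 mm high; origin at the centre of its underside; loose, to be left alone.
- cool_block: White cooling block for tubes, 60 x 200 mm, 30 mm high; origin at the centre of its underside; loose, to be left alone.
- petri_dish: Clear covered dish, 64 mm across, 16 mm high beside the pedal; origin at the centre of its underside; loose, to be left alone.

How it is judged:
On the way, in this order (a step that is already met when the one before it is completed fails the run):
1. the setting block lies flat in its own slot, let go (horizontal distance between block_center and slot_middle below 0.008 m and z of block_center in the frame of slot_middle between 0.018 and 0.0235 m and angle between the x axis of block_center and the x axis of slot_middle, either way round below 0.12 rad and contact force between the fingers and anything else below 0.1 N), for 0.2 s.
2. with the block in its slot, the pedal is held against its stop screw (contact force between anything else and stop_bracket above 2 N and value of joint pedal above 0.14 rad and horizontal distance between block_center and slot_middle below 0.008 m and z of block_center in the frame of slot_middle between 0.018 and 0.0235 m and angle between the x axis of block_center and the x axis of slot_middle, either way round below 0.12 rad), for 0.7 s.
At the end, for the whole second after the job is handed in: The block lies flat in its own slot (centre within 8 mm of the slot's origin seen from above, 18 to 23.5 mm above it, long axes within 0.12 rad), and the pedal is back up (below 0.03 rad) (horizontal distance between block_center and slot_middle below 0.008 m and z of block_center in the frame of slot_middle between 0.018 and 0.0235 m and angle between the x axis of block_center and the x axis of slot_middle, either way round below 0.12 rad and value of joint pedal below 0.03 rad); the robot touches nothing.
It fails at once if the pedal is forced against its stop (more than 75 N on the stop screw, about 45 N on the pad) (contact force between anything else and stop_bracket above 75 N).
It fails at once if a bystander is moved by more than 20 mm, or the narrow block taken out of its slot (distance of any of tip_box, cool_block, petri_dish, narrow_block_center from where it was at the start of the episode above 0.02 m).
It also fails if it takes over 64 s, if anything falls off the work surface, if the arm or the gripper's body presses on something with over 40 N, if the wrist force passes 120 N, or if a joint passes its speed limit or range.

## Working session

There is one attempt and no reset: what is moved stays moved. The work goes in short steps, Python scripts to look and compute and a tool call to move; the robot and the scene stay as the last step left them, time stands still between calls to the robot, and variables do not carry over. Pictures are saved under pics/ and viewed, at most 10 in all, crops included, and the job is handed in when it is done.

Besides the shell and the picture viewer there is one more tool, called as a command line: name --argument value ..., lists and objects as JSON in quotes. move_arm: Moves the arm, as the interface text tells. Its arguments: {"type":"object","properties":{"steps":{"type":"array","items":{"type":"object","properties":{"dx":{"type":"number"},"dy":{"type":"number"},"dz":{"type":"number"},"spin":{"type":"number"}}}},"claw":{"type":"number"},"squeeze":{"type":"number"}},"required":["steps"]}

```bash
mkdir -p pics; ls
python3 - <<'E'
from bench import telemetry, imaging, job, r
import cv2,pickle
s=telemetry.read_state(); print({k:s[k] for k in('time','ee_pos','eef_rot','ft_force','width')}, r.tips_ahead)
d={}
for n in('side','top'):
    c=imaging.camera(n); d[n]=c; cv2.imwrite(f'pics/{n}0.png',cv2.resize(c['img'][:,:,::-1],(800,600),interpolation=cv2.INTER_CUBIC))
    print(n,c['camera_matrix'],c['R'],c['t'], -c['R'].T@c['t'])
pickle.dump(d,open('cam.pkl','wb'))
E
```

```text
pics
{'time': 0.0, 'ee_pos': array([0.13683833, 0.6097135 , 0.40396914]), 'eef_rot': array([ 1.10149605e-01,  9.93914786e-01, -6.79272536e-04, -3.73230594e-05]), 'ft_force': array([ 0.73559039, -0.21815402, -0.46698734]), 'width': 0.08719616418619343} 0.1822
side [[363.95852864   0.         255.19768098]
 [  0.         363.95852864 190.47372646]
 [  0.           0.           1.        ]] [[-0.84756999 -0.530549   -0.01195286]
 [-0.36891095  0.60523987 -0.70540018]
 [ 0.3814837  -0.59346648 -0.70870849]] [0.50598335 0.21931003 0.69998315] [0.24273001 0.55113032 0.65683328]
top [[374.62759855   0.         254.90851477]
 [  0.         374.62759855 194.10950002]
 [  0.           0.           1.        ]] [[-0.0144584  -0.99988458  0.00466652]
 [-0.99526082  0.0139424  -0.09623677]
 [ 0.0961606  -0.00603584 -0.99534753]] [0.09156744 0.54908222 0.98364997] [0.45321557 0.0898385  1.03148816]
```

View pics/side0.png

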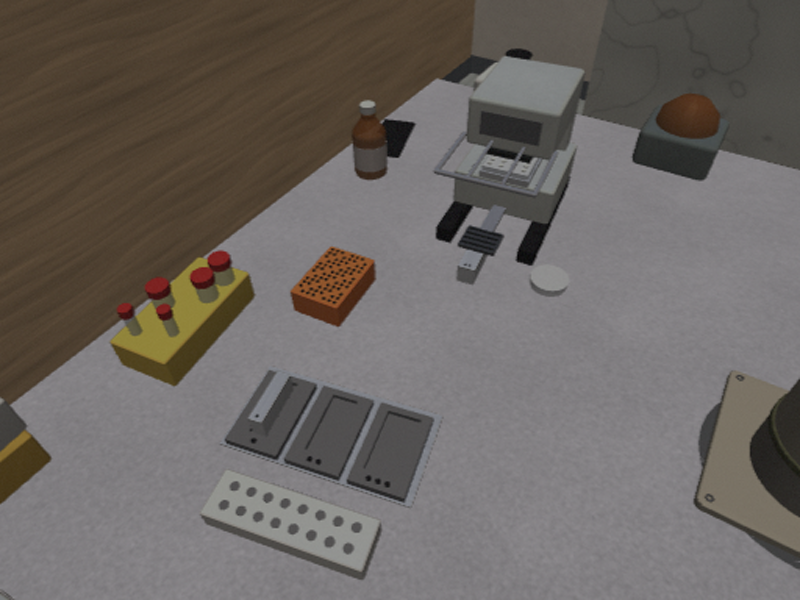

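View pics/top0.png

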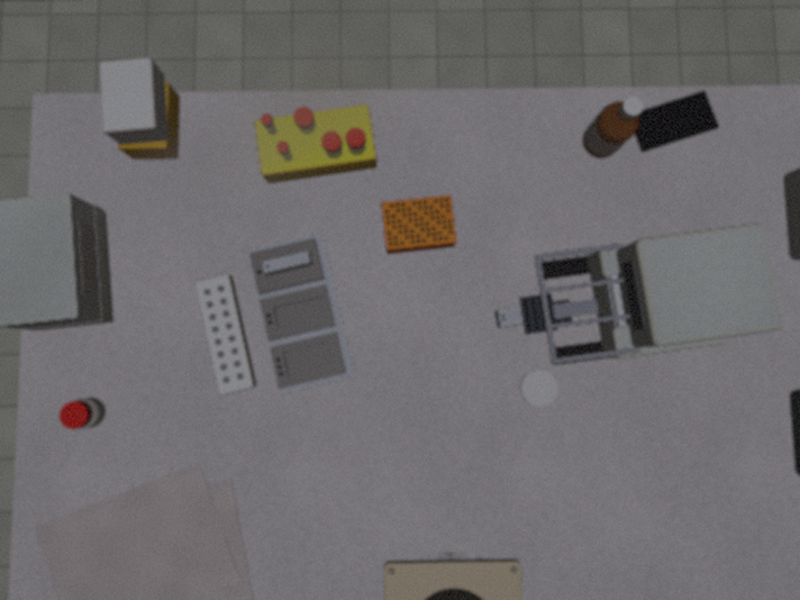

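Run:
```python
import cv2,pickle,numpy as np
d=pickle.load(open('cam.pkl','rb'))
def crop(n,c,r,w,h,s):
    a=d[n]['img'][r:r+h,c:c+w,::-1]; a=cv2.resize(a,None,fx=s,fy=s,interpolation=cv2.INTER_CUBIC)
    a=cv2.normalize(a,None,0,255,cv2.NORM_MINMAX)
    for i in range(0,w,10): cv2.line(a,(i*s,0),(i*s,6 if i%50 else 14),(0,0,255),1)
    for i in range(0,h,10): cv2.line(a,(0,i*s),(6 if i%50 else 14,i*s),(0,0,255),1)
    return a
cv2.imwrite('pics/a.png',np.hstack([crop('top',150,140,80,120,5),crop('top',310,140,80,120,5)]))
b=np.zeros((600,580,3),np.uint8); b[:360]=crop('side',140,235,145,90,4); b[360:,:320]=crop('side',275,125,80,60,4)
cv2.imwrite('pics/b.png',b)
```

```text
(no output)
```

View pics/a.png

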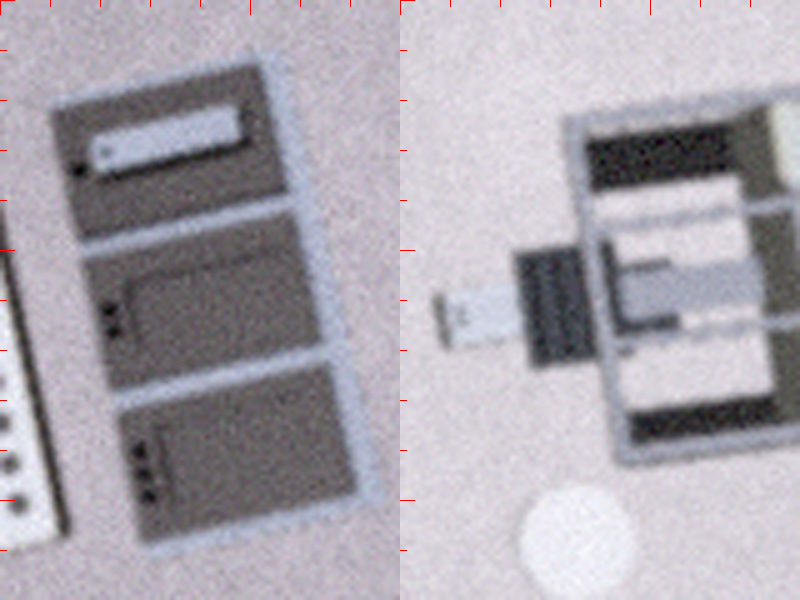

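View pics/b.png

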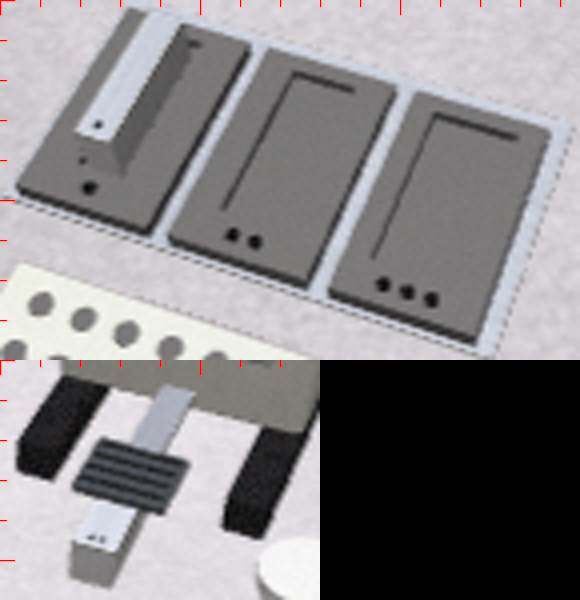

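```bash
cat > loc.py <<'E'
import cv2,pickle,numpy as np
from scipy.optimize import least_squares
d=pickle.load(open('cam.pkl','rb'))
def proj(n,P):
    c=d[n]; return cv2.projectPoints(np.atleast_2d(P).astype(float),cv2.Rodrigues(c['R'])[0],c['t'],c['camera_matrix'],None)[0][:,0]
def back(n,px,z):
    c=d[n]; px=np.atleast_2d(px); v=(np.linalg.inv(c['camera_matrix'])@np.c_[px,np.ones(len(px))].T).T@c['R']
    o=-c['R'].T@c['t']; return o+v*((z-o[2])/v[:,2])[:,None]
A=lambda l:(np.array(l)+.5)/5-.5+[150,140]
AP=lambda l:(np.array(l)-[400,0]+.5)/5-.5+[310,140]
S=lambda l:(np.array(l)+.5)/4-.5+[140,235]
SP=lambda l:(np.array(l)-[0,360]+.5)/4-.5+[275,125]
def place(p,L): # L local pts (x,y,z)
    c,s=np.cos(p[2]),np.sin(p[2]); L=np.array(L,float); return np.c_[p[0]+c*L[:,0]-s*L[:,1],p[1]+s*L[:,0]+c*L[:,1],L[:,2]]
E
python3 - <<'E'
from loc import *
np.set_printoptions(precision=4,suppress=True)
# trays: local order front(-x) etc; offset oy
top={1:[(52,110),(258,63),(287,192),(80,243)],0:[(85,260),(292,210),(321,342),(112,388)],-1:[(118,407),(330,360),(357,493),(140,543)]}
# order: FL(-x,+y) BL BR FR ; y local: x points -Y world, so +y local = +X world = up in top image
side={1:[(18,186),None,(250,44),(152,228)],0:[(170,236),(270,48),(397,88),(309,278)],-1:[(330,290),(415,92),(550,130),(476,335)]}
def model(p):
    h=p[3]/2; return {k:place(p,[[-h,k*.085+.037,.015],[h,k*.085+.037,.015],[h,k*.085-.037,.015],[-h,k*.085-.037,.015]]) for k in top}
def res(p,w=(1,1)):
    m=model(p); o=[]
    for k in m:
        if w[0]: o.append((proj('top',m[k])-A(top[k])).ravel())
        if w[1]:
            i=[j for j in range(4) if side[k][j]]; o.append((proj('side',m[k][i])-S([side[k][j] for j in i])).ravel())
    return np.concatenate(o)
for w in((1,1),(1,0),(0,1)):
    f=least_squares(res,[.45,.3,-1.5,.13],args=(w,)); print('tray',w,f.x,'rms',np.sqrt(np.mean(f.fun**2)))
    if w==(1,1): T=f.x
# pocket edges in tray frame
def loc(p,P): c,s=np.cos(p[2]),np.sin(p[2]); q=P[:,:2]-p[:2]; return np.c_[c*q[:,0]+s*q[:,1],-s*q[:,0]+c*q[:,1]]
print('pocket side BL,back edge right,FL:',loc(T,back('side',S([(293,72),(354,90),(222,210)]),.015)))
print('pocket top FL,BL, FR:',loc(T,back('top',A([(130,279),(258,250),(138,345)]),.015)))
print('narrow block top face (side) ',loc(T,back('side',S([(78,134),(112,141),(184,22)]),.042)),'top',loc(T,back('top',A([(90,137),(236,107),(243,137),(97,174)]),.042)))
# block: p = x,y,yaw of block centre
L=[[-.04,.015,.034],[-.04,-.015,.034],[-.04,.015,0],[-.04,-.015,0]]
tb=AP([(445,289),(453,347)]); sb=SP([(72,540),(120,552),(70,580),(112,588)])
te=AP([(518,275),(527,335)])
def rb(p,w=(1,1)):
    P=place(p,L); o=[]
    if w[0]:
        o.append((proj('top',P[:2])-tb).ravel()); o.append(300*(loc(p,back('top',te,.034))[:,1]-[.015,-.015]))
    if w[1]: o.append((proj('side',P)-sb).ravel())
    return np.concatenate(o)
for w in((1,1),(1,0),(0,1)):
    f=least_squares(rb,[.45,-.2,-1.5],args=(w,)); print('block',w,f.x,f.fun)
    if w==(1,1):B=f.x
# press: pad corners
Lp=[[-.0275,.032,.047],[.0275,.032,.047],[.0275,-.032,.047],[-.0275,-.032,.047]]
sp=SP([(72,490),(100,437),(190,460),(163,515)]); tp=AP([(515,252),(530,368)])
G=[[-.024,.078,.170],[-.024,-.078,.170]]; tg=AP([(563,120),(620,465)])
def rp(p): P=place(p,Lp); return np.r_[(proj('side',P)-sp).ravel(),(proj('top',P[[0,3]])-tp).ravel(),(proj('top',place(p,G))-tg).ravel()]
f=least_squares(rp,[.45,-.2,-1.5]); print('press',f.x,f.fun); print('block in press frame',loc(f.x,B[None,:2]),B[2]-f.x[2])
print('dish',back('top',AP([(578,543)]),.016))
E
```

```text
tray (1, 1) [ 0.5379  0.2614 -1.3504  0.1168] rms 0.5875868557275825
tray (1, 0) [ 0.539   0.2601 -1.3545  0.1166] rms 0.41705606692956315
tray (0, 1) [ 0.537   0.2625 -1.3462  0.1163] rms 0.34953782249591875
pocket side BL,back edge right,FL: [[ 0.0476  0.0182]
 [ 0.0476 -0.0169]
 [-0.039   0.0178]]
pocket top FL,BL, FR: [[-0.0344  0.0211]
 [ 0.0368  0.0204]
 [-0.0379 -0.0151]]
narrow block top face (side)  [[-0.0373  0.0934]
 [-0.0354  0.0755]
 [ 0.0414  0.0754]] top [[-0.0341  0.0967]
 [ 0.0452  0.0944]
 [ 0.0453  0.0777]
 [-0.0347  0.0763]]
block (1, 1) [ 0.5289 -0.1269 -1.3925] [-0.5475  0.6865  0.1844  0.0881  0.4225 -0.2898  0.0568 -0.2627 -0.6318
 -0.4223 -0.2341 -0.5902  0.2828  0.2607]
block (1, 0) [ 0.5289 -0.1276 -1.4241] [-0.2056  0.1883  0.1784 -0.3507  0.4672 -0.26  ]
block (0, 1) [ 0.5298 -0.1259 -1.3486] [ 0.1167  0.1518 -0.4207 -0.3307 -0.1766 -0.1748  0.4881  0.3525]
press [ 0.5282 -0.1514 -1.4451] [-0.0711 -1.8305  0.1375 -0.4693  0.4195 -0.17    0.6672 -1.555  -0.6258
 -0.0242  0.2473  0.7416 -0.8323  1.075  -1.2364 -1.3191]
block in press frame [[-0.0242  0.0038]] 0.05260840363600372
dish [[ 0.4018 -0.157   0.016 ]]
```

move_arm --steps '[{"spin":0.147},{"spin":0.147},{"spin":0.147},{"spin":0.147},{"spin":0.147},{"spin":0.147},{"spin":0.147},{"spin":0.147}]' --claw 8.7 --squeeze 20

```text
$.steps[0]: bad value
```

```bash
cat > go.py <<'E'
import sys,numpy as np
from scipy.spatial.transform import Rotation as R
from bench import telemetry
np.set_printoptions(precision=4,suppress=True)
def delta(p):
    s=telemetry.read_state(); M=R.from_quat(s['eef_rot']).as_matrix()
    print('t',round(s['time'],2),'pos',s['ee_pos'],'cm',100*M.T@(np.array(p)-s['ee_pos']),'yaxis az',np.arctan2(M[1,1],M[0,1]),'tz',M[:,2],'q',np.array(s['joint_positions']),'F',s['ft_force'],'w',round(s['width'],4),s['grip_force'])
if __name__=='__main__': delta([float(a) for a in sys.argv[1:4]])
E
python3 go.py 0.5217 -0.0856 0.35
```

```text
t 0.1 pos [0.1369 0.6097 0.404 ] cm [-52.7744 -59.4097   5.4844] yaxis az 1.3500231602375705 tz [-0.0002 -0.0013 -1.    ] q [-1.3726  0.3328 -0.0647  1.4609  0.0216  1.3499 -0.0885] F [-0.4038 -0.5706 -0.4582] w 0.0865 0.0
```

move_arm --steps '[{"dx":0,"dy":0,"dz":0,"spin":0.147},{"dx":0,"dy":0,"dz":0,"spin":0.147},{"dx":0,"dy":0,"dz":0,"spin":0.147},{"dx":0,"dy":0,"dz":0,"spin":0.147},{"dx":0,"dy":0,"dz":0,"spin":0.147},{"dx":0,"dy":0,"dz":0,"spin":0.147},{"dx":0,"dy":0,"dz":0,"spin":0.147},{"dx":0,"dy":0,"dz":0,"spin":0.147}]' --claw 8.7 --squeeze 20

```text
time: 0.9
ee_pos: [0.1368, 0.6098, 0.4043]
eef_rot: [0.645, 0.764, -0.0, 0.0]
ft_force: [0.3, -0.9, -0.3]
width: 0.0869
grip_force: 0.0
```

```bash
python3 go.py 0.5217 -0.0856 0.35
```

```text
t 0.9 pos [0.1368 0.6098 0.4043] cm [-74.9891  26.3207   5.4763] yaxis az 0.16798918213606032 tz [-0.0001 -0.0007 -1.    ] q [-1.4961  0.3292  0.0932  1.4682 -0.0309  1.3463 -1.2329] F [ 0.3288 -0.8755 -0.2542] w 0.0869 0.0
```

move_arm --steps '[{"dx":0,"dy":2.3,"dz":0,"spin":0},{"dx":-2,"dy":4,"dz":0,"spin":0},{"dx":-4,"dy":4,"dz":0,"spin":0},{"dx":-4,"dy":4,"dz":0,"spin":0},{"dx":-4,"dy":4,"dz":0,"spin":0},{"dx":-4,"dy":4,"dz":0,"spin":0},{"dx":-4,"dy":4,"dz":0,"spin":0},{"dx":-4,"dy":0,"dz":0,"spin":0},{"dx":-4,"dy":0,"dz":0,"spin":0},{"dx":-4,"dy":0,"dz":0,"spin":0},{"dx":-4,"dy":0,"dz":0,"spin":0},{"dx":-4,"dy":0,"dz":0,"spin":0}]'

```text
time: 2.1
ee_pos: [0.4417, 0.2588, 0.4044]
eef_rot: [0.643, 0.766, -0.0, -0.0]
ft_force: [0.8, -1.1, -1.0]
width: 0.0873
grip_force: 0.0
```

move_arm --steps '[{"dx":-4,"dy":0,"dz":0,"spin":0},{"dx":-4,"dy":0,"dz":0,"spin":0},{"dx":-4,"dy":0,"dz":0,"spin":0},{"dx":-4,"dy":0,"dz":0,"spin":0},{"dx":-4,"dy":0,"dz":0,"spin":0},{"dx":-4,"dy":0,"dz":0,"spin":0},{"dx":-4,"dy":0,"dz":0,"spin":0},{"dx":-3,"dy":0,"dz":0,"spin":0},{"dx":0,"dy":0,"dz":0,"spin":0}]'

```text
time: 3.0
ee_pos: [0.4953, -0.0492, 0.4047]
eef_rot: [0.645, 0.764, -0.0, 0.0]
ft_force: [-0.3, 0.7, -0.5]
width: 0.087
grip_force: 0.0
```

```bash
python3 go.py 0.5217 -0.0856 0.188
```

```text
t 3.0 pos [ 0.4953 -0.0492  0.4047] cm [-4.0104  2.0012 21.6759] yaxis az 0.16753927706153407 tz [ 0.0001 -0.0011 -1.    ] q [-0.6285  0.0321  0.6571  1.8195 -0.0192  1.2966  0.2011] F [-0.3077  0.7094 -0.4718] w 0.087 0.0
```

move_arm --steps '[{"dx":-1,"dy":1,"dz":2,"spin":0},{"dx":-1,"dy":1,"dz":4,"spin":0},{"dx":0,"dy":0,"dz":4,"spin":0},{"dx":0,"dy":0,"dz":4,"spin":0},{"dx":0,"dy":0,"dz":3,"spin":0},{"dx":0,"dy":0,"dz":2,"spin":0},{"dx":0,"dy":0,"dz":1.7,"spin":0},{"dx":0,"dy":0,"dz":0.9,"spin":0},{"dx":0,"dy":0,"dz":0,"spin":0}]'

```text
time: 3.9
ee_pos: [0.5181, -0.0604, 0.1877]
eef_rot: [0.643, 0.766, -0.001, -0.001]
ft_force: [-0.5, -1.0, 0.2]
width: 0.0867
grip_force: 0.0
```

```bash
python3 go.py 0.5217 -0.0856 0.188
python3 - <<'E'
from bench import imaging
import cv2,numpy as np
a=imaging.camera('top')['img'][130:280,290:440,::-1]; b=imaging.camera('side')['img'][80:230,230:380,::-1]
cv2.imwrite('pics/c.png',cv2.resize(np.hstack([a,b]),(800,400),interpolation=cv2.INTER_CUBIC))
E
```

```text
t 3.9 pos [ 0.5181 -0.0604  0.1877] cm [-2.5397 -0.0807 -0.0315] yaxis az 0.17449778430199037 tz [-0.0022 -0.0001 -1.    ] q [-0.4968  0.3972  0.6117  1.9731 -0.2966  0.8621  0.4488] F [-0.4852 -1.0444  0.2033] w 0.0867 0.0
```

View pics/c.png

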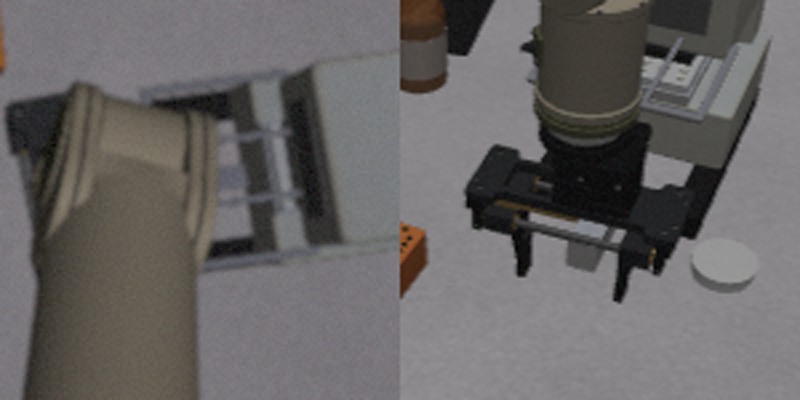

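move_arm --steps '[{"dx":-0.6,"dy":0,"dz":0,"spin":0},{"dx":-0.6,"dy":0,"dz":0,"spin":0},{"dx":-0.6,"dy":0,"dz":0,"spin":0},{"dx":-0.4,"dy":0,"dz":0,"spin":0},{"dx":-0.2,"dy":0,"dz":0,"spin":0},{"dx":0,"dy":0,"dz":0,"spin":0}]'

```text
time: 4.6
ee_pos: [0.5227, -0.085, 0.1887]
eef_rot: [0.643, 0.766, -0.0, -0.0]
ft_force: [0.9, -0.5, -0.7]
width: 0.0868
grip_force: 0.0
```

move_arm --steps '[{"dx":0,"dy":0,"dz":0,"spin":0},{"dx":0,"dy":0,"dz":0,"spin":0},{"dx":0,"dy":0,"dz":0,"spin":0},{"dx":0,"dy":0,"dz":0,"spin":0},{"dx":0,"dy":0,"dz":0,"spin":0},{"dx":0,"dy":0,"dz":0,"spin":0},{"dx":0,"dy":0,"dz":0,"spin":0},{"dx":0,"dy":0,"dz":0,"spin":0}]' --claw 2.5 --squeeze 20

```text
time: 5.4
ee_pos: [0.5227, -0.0846, 0.1887]
eef_rot: [0.643, 0.766, 0.0, -0.0]
ft_force: [0.6, 0.6, -0.1]
width: 0.0314
grip_force: 0.0
```

move_arm --steps '[{"dx":0,"dy":0,"dz":0,"spin":0},{"dx":0,"dy":0,"dz":0,"spin":0},{"dx":0,"dy":0,"dz":0,"spin":0}]'

```text
time: 5.7
ee_pos: [0.5227, -0.0846, 0.1887]
eef_rot: [0.643, 0.766, 0.0, -0.0]
ft_force: [-0.0, 0.0, 0.2]
width: 0.03
grip_force: 20.0
```

move_arm --steps '[{"dx":0.3,"dy":0,"dz":0,"spin":0},{"dx":0.7,"dy":0,"dz":0,"spin":0},{"dx":1,"dy":0,"dz":0,"spin":0},{"dx":1,"dy":0,"dz":0,"spin":0},{"dx":1,"dy":0,"dz":0,"spin":0},{"dx":1,"dy":0,"dz":0,"spin":0},{"dx":1,"dy":0,"dz":0,"spin":0},{"dx":1,"dy":0,"dz":0,"spin":0},{"dx":0.7,"dy":0,"dz":0,"spin":0},{"dx":0.3,"dy":0,"dz":0,"spin":0},{"dx":0,"dy":0,"dz":0,"spin":0}]'

```text
time: 6.8
ee_pos: [0.5088, -0.0052, 0.1887]
eef_rot: [0.643, 0.766, 0.0, -0.0]
ft_force: [0.7, 1.5, -0.7]
width: 0.0296
grip_force: 19.9
```

move_arm --steps '[{"dx":0,"dy":0,"dz":0,"spin":0},{"dx":0,"dy":0,"dz":0,"spin":0},{"dx":0,"dy":0,"dz":0,"spin":0},{"dx":0,"dy":0,"dz":0,"spin":0}]' --claw 5

```text
time: 7.2
ee_pos: [0.5089, -0.0061, 0.1887]
eef_rot: [0.643, 0.766, 0.0, 0.0]
ft_force: [-0.6, -0.2, -0.4]
width: 0.0482
grip_force: 0.0
```

move_arm --steps '[{"dx":-0.5,"dy":0,"dz":0,"spin":0},{"dx":-1,"dy":0,"dz":0,"spin":0},{"dx":-1,"dy":0,"dz":0,"spin":0},{"dx":-0.8,"dy":0,"dz":0,"spin":0},{"dx":-0.5,"dy":0,"dz":0,"spin":0},{"dx":0,"dy":0,"dz":0,"spin":0}]'

```text
time: 7.8
ee_pos: [0.5155, -0.0443, 0.1887]
eef_rot: [0.644, 0.765, -0.0, 0.0]
ft_force: [0.9, -0.7, 0.0]
width: 0.0502
grip_force: 0.0
```

move_arm --steps '[{"dx":0,"dy":0,"dz":0,"spin":0},{"dx":0,"dy":0,"dz":0,"spin":0},{"dx":0,"dy":0,"dz":0,"spin":0},{"dx":0,"dy":0,"dz":0,"spin":0},{"dx":0,"dy":0,"dz":0,"spin":0},{"dx":0,"dy":0,"dz":0,"spin":0},{"dx":0,"dy":0,"dz":0,"spin":0}]' --claw 2.5

```text
time: 8.5
ee_pos: [0.5154, -0.043, 0.1887]
eef_rot: [0.643, 0.766, 0.0, -0.0]
ft_force: [-0.6, -0.3, 0.1]
width: 0.0303
grip_force: 19.8
```

```bash
python3 go.py 0.5388 0.2575 0.26
python3 - <<'E'
from bench import imaging
import cv2,numpy as np
a=imaging.camera('top')['img'][130:280,220:370,::-1]; b=imaging.camera('side')['img'][100:250,230:380,::-1]
cv2.imwrite('pics/d.png',cv2.resize(np.hstack([a,b]),(800,400),interpolation=cv2.INTER_CUBIC))
E
```

```text
t 8.5 pos [ 0.5154 -0.043   0.1887] cm [29.1949  7.5152 -7.1219] yaxis az 0.1742218542440066 tz [-0.0002  0.0003 -1.    ] q [-0.5318  0.3848  0.6105  1.9847 -0.2889  0.8576  0.4099] F [-0.6381 -0.3462  0.0946] w 0.0303 19.822041518054903
```

View pics/d.png

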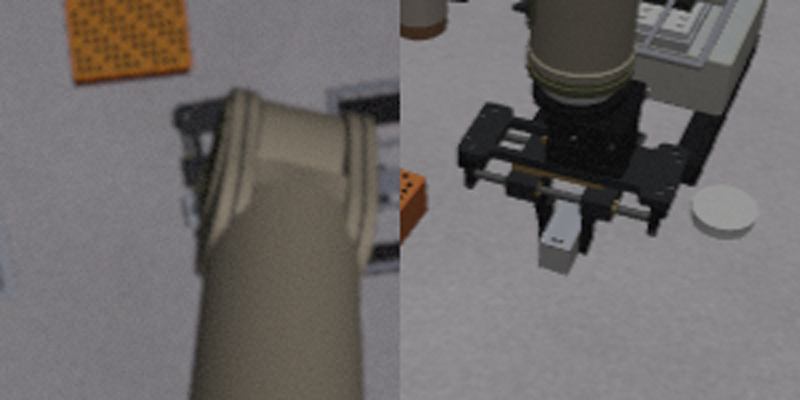

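Run:
```python
from loc import *
np.set_printoptions(precision=4,suppress=True)
px=np.array([(541,238),(576,247)])
px=(px-[400,0]+.5)/(400/150)-.5+[230,100]
P=back('side',px,.034); print(P)
t=np.array([.5154,-.0430]); ux=np.array([-np.sin(.1742),np.cos(.1742)]); uy=np.array([np.cos(.1742),np.sin(.1742)])
q=P[:,:2]-t; print('along tool x,y',q@ux,q@uy)
```

```text
[[ 0.5242 -0.0094  0.034 ]
 [ 0.4918 -0.0157  0.034 ]]
along tool x,y [0.0316 0.031 ] [ 0.0145 -0.0185]
```

move_arm --steps '[{"dx":0,"dy":0,"dz":-1,"spin":-0.047},{"dx":0,"dy":0,"dz":-2,"spin":0},{"dx":0,"dy":0,"dz":-2,"spin":0},{"dx":0,"dy":0,"dz":0,"spin":0}]'

```text
time: 9.0
ee_pos: [0.5163, -0.0436, 0.2407]
eef_rot: [0.625, 0.781, 0.001, 0.001]
ft_force: [0.4, -0.1, -2.6]
width: 0.0297
grip_force: 19.8
```

```bash
python3 go.py 0.5369 0.2660 0.2107
```

```text
t 9.0 pos [ 0.5163 -0.0436  0.2407] cm [29.7632  8.7735  3.021 ] yaxis az 0.22060033579006436 tz [ 0.0039  0.0005 -1.    ] q [-0.5629  0.2953  0.6392  1.9532 -0.215   0.9561  0.4005] F [ 0.4197 -0.141  -2.5703] w 0.0297 19.815154359675944
```

move_arm --steps '[{"dx":1,"dy":0.3,"dz":0,"spin":0},{"dx":2.5,"dy":0.8,"dz":0,"spin":0},{"dx":3.5,"dy":1,"dz":0,"spin":0},{"dx":3.5,"dy":1,"dz":0,"spin":0},{"dx":3.5,"dy":1,"dz":0,"spin":0},{"dx":3.5,"dy":1,"dz":0,"spin":0},{"dx":3.5,"dy":1,"dz":0,"spin":0},{"dx":3.5,"dy":1,"dz":0,"spin":0},{"dx":3,"dy":1,"dz":0,"spin":0},{"dx":1.5,"dy":0.5,"dz":0,"spin":0},{"dx":0.8,"dy":0.2,"dz":0,"spin":0},{"dx":0,"dy":0,"dz":0,"spin":0}]'

```text
time: 10.2
ee_pos: [0.5356, 0.2671, 0.2379]
eef_rot: [0.625, 0.781, -0.001, -0.0]
ft_force: [-0.1, 0.3, -1.3]
width: 0.03
grip_force: 19.8
```

move_arm --steps '[{"dx":0,"dy":0,"dz":1,"spin":0},{"dx":0,"dy":0,"dz":1,"spin":0},{"dx":0,"dy":0,"dz":0.8,"spin":0},{"dx":0,"dy":0,"dz":0.2,"spin":0},{"dx":0,"dy":0,"dz":0,"spin":0},{"dx":0,"dy":0,"dz":0,"spin":0}]'

```text
time: 10.8
ee_pos: [0.5361, 0.2667, 0.209]
eef_rot: [0.625, 0.781, 0.0, 0.0]
ft_force: [0.1, -0.2, -1.5]
width: 0.0299
grip_force: 19.8
```

```bash
python3 go.py 0.5369 0.2660 0.2107
python3 - <<'E'
from bench import imaging
import cv2,numpy as np
c=imaging.camera('side')['img']
b=c[235:325,160:280,::-1]
cv2.imwrite('pics/e.png',cv2.normalize(cv2.resize(b,(720,540),interpolation=cv2.INTER_CUBIC),None,0,255,cv2.NORM_MINMAX)*1)
E
```

```text
t 10.8 pos [0.5361 0.2667 0.209 ] cm [-0.0834  0.0607 -0.1748] yaxis az 0.2207814096228593 tz [ 0.0003  0.0002 -1.    ] q [-0.9203  0.4912  0.4792  1.7536 -0.2684  0.9616 -0.1138] F [ 0.1257 -0.1755 -1.5389] w 0.0299 19.815213633701205
```

View pics/e.png

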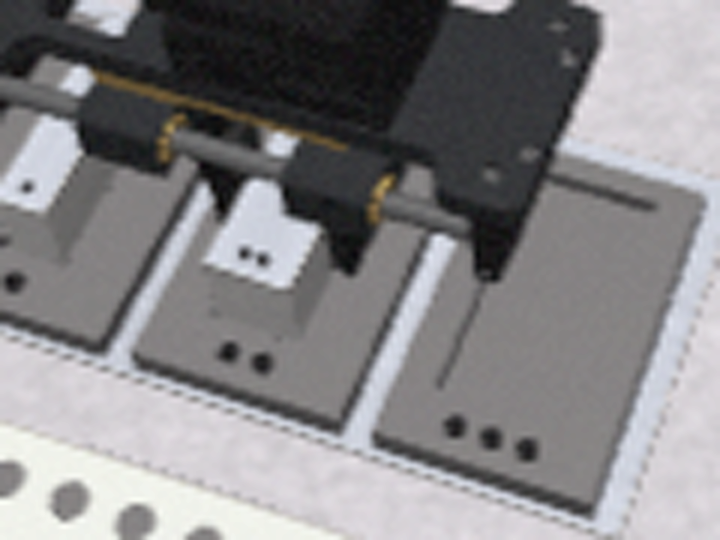

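Run:
```python
from loc import *
np.set_printoptions(precision=4,suppress=True)
f=lambda l:(np.array(l)+.5)/6-.5+[160,235]
T=np.array([.5370,.2625,-1.3462])
def loc(P): c,s=np.cos(T[2]),np.sin(T[2]); q=P[:,:2]-T[:2]; return np.c_[c*q[:,0]+s*q[:,1],-s*q[:,0]+c*q[:,1]]
print('top',loc(back('side',f([(203,262),(292,290)]),.0543)))
print('bot',loc(back('side',f([(212,317),(297,340)]),.0203)))
print('tray FL,FR,BR,studs',loc(back('side',f([(135,350),(340,425),(425,232),(229,352),(262,363)]),.015)))
t=np.array([[.5361,.2667,0]]); print('tool',loc(t))
```

```text
top [[-0.0407  0.015 ]
 [-0.0407 -0.0156]]
bot [[-0.0409  0.0167]
 [-0.0396 -0.013 ]]
tray FL,FR,BR,studs [[-0.0573  0.0371]
 [-0.0598 -0.0364]
 [ 0.014  -0.0357]
 [-0.0481  0.0079]
 [-0.0482 -0.004 ]]
tool [[-0.0043  0.0001]]
```

move_arm --steps '[{"dx":-0.3,"dy":0,"dz":0,"spin":0},{"dx":-0.25,"dy":0.05,"dz":0,"spin":0},{"dx":0,"dy":0,"dz":0.2,"spin":0},{"dx":0,"dy":0,"dz":0.2,"spin":0},{"dx":0,"dy":0,"dz":0.15,"spin":0},{"dx":0,"dy":0,"dz":0.15,"spin":0},{"dx":0,"dy":0,"dz":0.15,"spin":0},{"dx":0,"dy":0,"dz":0,"spin":0},{"dx":0,"dy":0,"dz":0,"spin":0}]'

```text
time: 11.75
ee_pos: [0.5376, 0.2616, 0.2002]
eef_rot: [0.625, 0.781, -0.0, -0.0]
ft_force: [1.0, 0.2, -2.2]
width: 0.0298
grip_force: 19.8
```

move_arm --steps '[{"dx":0,"dy":0,"dz":0.15,"spin":0},{"dx":0,"dy":0,"dz":0.15,"spin":0},{"dx":0,"dy":0,"dz":0,"spin":0}]'

```text
time: 12.05
ee_pos: [0.5378, 0.2616, 0.1977]
eef_rot: [0.625, 0.781, 0.0, -0.0]
ft_force: [-1.4, -0.7, 4.1]
width: 0.0296
grip_force: 22.4
```

move_arm --steps '[{"dx":0,"dy":0,"dz":0,"spin":0},{"dx":0,"dy":0,"dz":0,"spin":0},{"dx":0,"dy":0,"dz":0,"spin":0},{"dx":0,"dy":0,"dz":0,"spin":0},{"dx":0,"dy":0,"dz":-1,"spin":0},{"dx":0,"dy":0,"dz":-3,"spin":0},{"dx":0,"dy":0,"dz":-4,"spin":0},{"dx":0,"dy":0,"dz":-4,"spin":0},{"dx":0,"dy":0,"dz":-4,"spin":0},{"dx":-3,"dy":0,"dz":-2,"spin":0},{"dx":-4,"dy":0,"dz":0,"spin":0},{"dx":-4,"dy":0,"dz":0,"spin":0}]' --claw 5

```text
time: 13.25
ee_pos: [0.5615, 0.1532, 0.3782]
eef_rot: [0.624, 0.781, 0.0, -0.0]
ft_force: [0.5, -0.0, -1.0]
width: 0.0501
grip_force: 0.0
```

move_arm --steps '[{"dx":-4,"dy":0,"dz":0,"spin":0},{"dx":-4,"dy":0,"dz":0,"spin":0},{"dx":-4,"dy":0,"dz":0,"spin":0},{"dx":-4,"dy":0,"dz":0,"spin":0},{"dx":-3,"dy":0,"dz":0,"spin":0},{"dx":0,"dy":0,"dz":0,"spin":0}]' --claw 0

```text
time: 13.85
ee_pos: [0.6029, -0.0365, 0.3775]
eef_rot: [0.628, 0.779, -0.001, 0.0]
ft_force: [0.1, -0.0, 1.0]
width: 0.0101
grip_force: 0.0
```

```bash
python3 go.py 0.5369 0.2660 0.2107
python3 - <<'E'
from bench import imaging
import cv2,numpy as np
b=imaging.camera('side')['img'][232:324,140:260,::-1]; a=imaging.camera('top')['img'][145:265,150:230,::-1]
o=np.zeros((600,800,3),np.uint8); o[:345,:450]=cv2.resize(b,(450,345),interpolation=cv2.INTER_CUBIC); o[:510,455:795]=cv2.resize(a,(340,510),interpolation=cv2.INTER_CUBIC)
cv2.imwrite('pics/f.png',cv2.convertScaleAbs(o,alpha=1.3))
E
```

```text
t 13.85 pos [ 0.6029 -0.0365  0.3775] cm [30.9877 -0.0063 16.6298] yaxis az 0.21392203456939293 tz [-0.0009 -0.002  -1.    ] q [-0.5573  0.3473  0.6833  1.5893 -0.2237  1.2862  0.3739] F [ 0.0919 -0.0452  1.0483] w 0.0101 0.0
```

View pics/f.png

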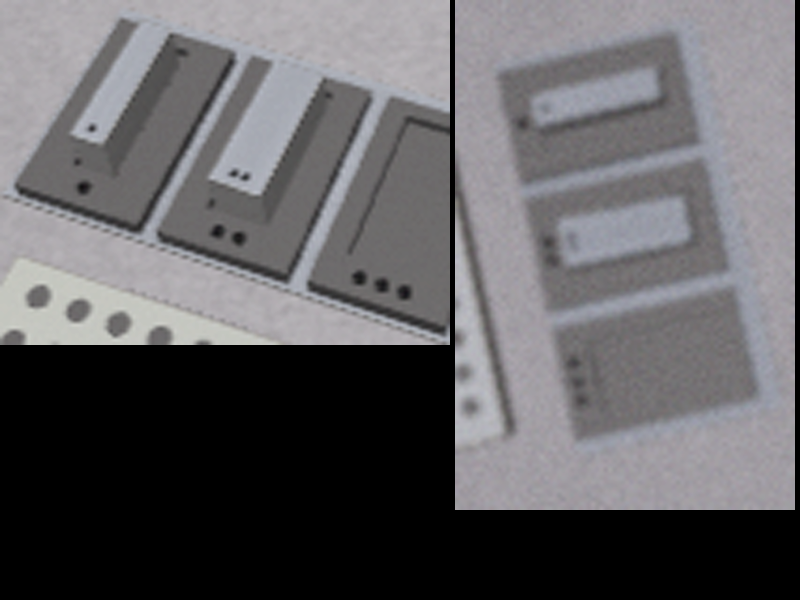

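move_arm --steps '[{"dx":2,"dy":0,"dz":-1,"spin":0.088},{"dx":4,"dy":0,"dz":-1,"spin":0},{"dx":4.5,"dy":0,"dz":-1,"spin":0},{"dx":4.5,"dy":0,"dz":0,"spin":0},{"dx":4.5,"dy":0,"dz":0,"spin":0},{"dx":4.5,"dy":0,"dz":0,"spin":0},{"dx":4.5,"dy":-1,"dz":0,"spin":0},{"dx":4,"dy":-3,"dz":0,"spin":0},{"dx":2,"dy":-4,"dz":0,"spin":0},{"dx":2,"dy":-4,"dz":0,"spin":0},{"dx":2,"dy":-4,"dz":0,"spin":0},{"dx":2,"dy":-4,"dz":0,"spin":0}]'

```text
time: 15.15
ee_pos: [0.3464, 0.3446, 0.4074]
eef_rot: [0.657, 0.754, -0.0, -0.0]
ft_force: [-0.2, 1.4, 0.4]
width: 0.0001
grip_force: 0.0
```

move_arm --steps '[{"dx":2,"dy":-4,"dz":0,"spin":0},{"dx":2,"dy":-4,"dz":0,"spin":0},{"dx":2,"dy":-4,"dz":0,"spin":0},{"dx":1,"dy":-4,"dz":0,"spin":0},{"dx":1,"dy":-4,"dz":0,"spin":0},{"dx":1,"dy":-4,"dz":0,"spin":0},{"dx":1,"dy":-4,"dz":0,"spin":0},{"dx":0,"dy":-3,"dz":0,"spin":0},{"dx":0,"dy":0,"dz":0,"spin":0}]'

```text
time: 16.05
ee_pos: [0.0242, 0.4008, 0.4074]
eef_rot: [0.655, 0.755, -0.0, 0.0]
ft_force: [0.8, 1.3, -0.2]
width: 0.0007
grip_force: 0.0
```

```bash
python3 go.py 0 0.48 0.42
```

```text
t 16.05 pos [0.0242 0.4008 0.4074] cm [ 8.1791 -1.2775 -1.2591] yaxis az 0.14153952331390235 tz [-0.0001 -0.0002 -1.    ] q [-1.6258 -0.1686  0.0012  1.9939  0.0001  1.3166 -1.4831] F [ 0.8042  1.3147 -0.234 ] w 0.0007 0.0
```

move_arm --steps '[{"dx":-3,"dy":0,"dz":0,"spin":0},{"dx":-3,"dy":0,"dz":0,"spin":0},{"dx":-3,"dy":0,"dz":0,"spin":0}]'

```text
time: 16.35
ee_pos: [0.0408, 0.311, 0.4071]
eef_rot: [0.658, 0.753, -0.0, 0.0]
ft_force: [0.9, -1.2, 0.7]
width: -0.0
grip_force: 0.0
```

```bash
python3 go.py 0 0.48 0.42
```

```text
t 16.35 pos [0.0408 0.311  0.4071] cm [17.2986 -1.7723 -1.307 ] yaxis az 0.13475963085019935 tz [ 0.0004 -0.0007 -1.    ] q [-1.6007 -0.3899  0.0107  2.1585  0.0045  1.3737 -1.4569] F [ 0.9374 -1.2157  0.7476] w -0.0 0.0
```

move_arm --steps '[{"dx":-3,"dy":0,"dz":0,"spin":0},{"dx":-2,"dy":0,"dz":0,"spin":0},{"dx":-2,"dy":0,"dz":0,"spin":0},{"dx":-2,"dy":0,"dz":0,"spin":0}]'

```text
time: 16.75
ee_pos: [0.0562, 0.2583, 0.4014]
eef_rot: [0.657, 0.754, -0.012, 0.006]
ft_force: [0.3, 0.2, 0.7]
width: 0.0005
grip_force: 0.0
```

```bash
python3 go.py 0 0.48 0.42
```

```text
t 16.75 pos [0.0562 0.2583 0.4014] cm [22.6755 -2.5739 -2.3983] yaxis az 0.13645145482270057 tz [-0.0063 -0.0257 -0.9997] q [-1.1176 -0.5    -0.2826  2.2279 -0.1365  1.4249 -1.207 ] F [0.3036 0.2221 0.7488] w 0.0005 0.0
```

move_arm --steps '[{"dx":-3,"dy":0,"dz":0,"spin":0},{"dx":-3,"dy":0,"dz":0,"spin":0},{"dx":-3,"dy":0,"dz":0,"spin":0},{"dx":-3,"dy":0,"dz":0,"spin":0}]'

```text
time: 17.15
ee_pos: [0.0686, 0.2403, 0.3833]
eef_rot: [0.649, 0.76, -0.04, 0.014]
ft_force: [-1.3, -0.1, 0.7]
width: 0.0005
grip_force: 0.0
```

```bash
python3 go.py 0 0.48 0.42
```

```text
t 17.15 pos [0.0686 0.2403 0.3833] cm [24.4107 -3.2    -5.366 ] yaxis az 0.15614187263374138 tz [-0.0303 -0.0798 -0.9964] q [-1.1573 -0.4998 -0.2143  2.2717 -0.1143  1.446  -1.1648] F [-1.3438 -0.1477  0.7486] w 0.0005 0.0
```

move_arm --steps '[{"dx":-4,"dy":-2,"dz":-1,"spin":0},{"dx":-4,"dy":-2,"dz":-1,"spin":0},{"dx":-4,"dy":-2,"dz":-1,"spin":0},{"dx":-4,"dy":-2,"dz":-1,"spin":0}]'

```text
time: 17.55
ee_pos: [0.0612, 0.2227, 0.3719]
eef_rot: [0.645, 0.758, -0.088, 0.025]
ft_force: [-1.2, -0.5, -0.1]
width: 0.0005
grip_force: 0.0
```

```bash
python3 go.py 0 0.48 0.42
```

```text
t 17.55 pos [0.0612 0.2227 0.3719] cm [25.3655 -2.5908 -8.5264] yaxis az 0.1531725160940375 tz [-0.0749 -0.1652 -0.9834] q [-1.1579 -0.4997 -0.2153  2.3002 -0.1376  1.5123 -1.1569] F [-1.2195 -0.4848 -0.0599] w 0.0005 0.0
```

```bash
python3 go.py 0.05 0.34 0.43;python3 go.py -0.13 0.31 0.43
```

```text
t 17.55 pos [0.0612 0.2227 0.3719] cm [10.742  0.1   -7.571] yaxis az 0.1531725160940375 tz [-0.0749 -0.1652 -0.9834] q [-1.1579 -0.4997 -0.2153  2.3002 -0.1376  1.5123 -1.1569] F [-1.2195 -0.4848 -0.0599] w 0.0005 0.0
t 17.55 pos [0.0612 0.2227 0.3719] cm [ 10.8042 -18.0548  -5.7276] yaxis az 0.1531725160940375 tz [-0.0749 -0.1652 -0.9834] q [-1.1579 -0.4997 -0.2153  2.3002 -0.1376  1.5123 -1.1569] F [-1.2195 -0.4848 -0.0599] w 0.0005 0.0
```

move_arm --steps '[{"dx":4,"dy":0,"dz":-2.5,"spin":0},{"dx":4,"dy":0,"dz":-2.5,"spin":0},{"dx":2.7,"dy":-2,"dz":-1,"spin":0},{"dx":0,"dy":-3,"dz":0,"spin":0},{"dx":0,"dy":-3,"dz":0,"spin":0},{"dx":0,"dy":-3,"dz":0,"spin":0},{"dx":0,"dy":-3,"dz":0,"spin":0},{"dx":0,"dy":-3,"dz":0,"spin":0},{"dx":0,"dy":-1,"dz":0,"spin":0}]'

```text
time: 18.45
ee_pos: [-0.1256, 0.3119, 0.4318]
eef_rot: [0.652, 0.753, -0.086, 0.027]
ft_force: [0.6, 0.6, 0.5]
width: 0.0006
grip_force: 0.0
```

```bash
python3 go.py -0.08 0.20 0.42
```

```text
t 18.45 pos [-0.1256  0.3119  0.4318] cm [-11.4277   3.1101   2.672 ] yaxis az 0.1351946057747494 tz [-0.0717 -0.1645 -0.9838] q [-1.2837 -0.2992 -0.5907  2.0131 -0.2786  1.5251 -1.6663] F [0.5906 0.6274 0.5149] w 0.0006 0.0
```

move_arm --steps '[{"dx":-4,"dy":1,"dz":0,"spin":0},{"dx":-4,"dy":1,"dz":0,"spin":0},{"dx":-4,"dy":1,"dz":0,"spin":0},{"dx":-4,"dy":1,"dz":0,"spin":0},{"dx":-4,"dy":1,"dz":0,"spin":0}]'

```text
time: 18.95
ee_pos: [-0.0951, 0.2269, 0.4349]
eef_rot: [0.642, 0.759, -0.099, 0.043]
ft_force: [-0.7, -0.6, 0.5]
width: 0.0007
grip_force: 0.0
```

```bash
python3 go.py -0.08 0.20 0.42
```

```text
t 18.95 pos [-0.0951  0.2269  0.4349] cm [-2.5685  1.2096  1.9197] yaxis az 0.1579291044983667 tz [-0.0618 -0.2067 -0.9764] q [-1.6416 -0.4936 -0.2757  2.1632 -0.2509  1.638  -1.7007] F [-0.6522 -0.5928  0.5257] w 0.0007 0.0
```

move_arm --steps '[{"dx":-4,"dy":1,"dz":-0.5,"spin":0},{"dx":-4,"dy":1,"dz":-0.5,"spin":0},{"dx":-4,"dy":1,"dz":-0.5,"spin":0},{"dx":-4,"dy":1,"dz":-0.5,"spin":0},{"dx":-4,"dy":1,"dz":-0.5,"spin":0}]'

```text
time: 19.45
ee_pos: [-0.0763, 0.204, 0.4227]
eef_rot: [0.657, 0.734, -0.139, 0.098]
ft_force: [2.1, 0.6, 0.7]
width: 0.0004
grip_force: 0.0
```

```bash
python3 go.py -0.08 0.20 0.42
```

```text
t 19.45 pos [-0.0763  0.204   0.4227] cm [-0.2456 -0.3865  0.3998] yaxis az 0.0971427871972207 tz [-0.0398 -0.333  -0.9421] q [-1.7135 -0.4997 -0.197   2.2096 -0.2344  1.7367 -1.7643] F [2.1013 0.5565 0.7051] w 0.0004 0.0
```

move_arm --steps '[{"dx":-4,"dy":0.5,"dz":-1,"spin":0},{"dx":-4,"dy":0.5,"dz":-1,"spin":0}]'

```text
time: 19.65
ee_pos: [-0.0756, 0.1969, 0.4276]
eef_rot: [0.656, 0.73, -0.154, 0.115]
ft_force: [-0.6, -0.5, 0.6]
width: 0.0007
grip_force: 0.0
```

```bash
python3 go.py -0.08 0.20 0.42
```

```text
t 19.65 pos [-0.0756  0.1969  0.4276] cm [ 0.6176 -0.3512  0.6008] yaxis az 0.09227707000958248 tz [-0.0349 -0.3761 -0.9259] q [-1.7132 -0.5    -0.1968  2.2052 -0.244   1.7866 -1.7719] F [-0.5569 -0.4809  0.562 ] w 0.0007 0.0
```

move_arm --steps '[{"dx":-4,"dy":0.5,"dz":-1.5,"spin":0},{"dx":-4,"dy":0.5,"dz":-1.5,"spin":0},{"dx":-4,"dy":0.5,"dz":-1.5,"spin":0}]'

```text
time: 19.95
ee_pos: [-0.0817, 0.1861, 0.4461]
eef_rot: [0.635, 0.739, -0.175, 0.143]
ft_force: [-0.4, -0.4, 1.2]
width: 0.0002
grip_force: 0.0
```

```bash
python3 go.py -0.12 0.40 0.48
```

```text
t 19.95 pos [-0.0817  0.1861  0.4461] cm [ 18.1095  -1.1923 -12.4279] yaxis az 0.1340350657799176 tz [-0.0102 -0.4405 -0.8977] q [-1.6291 -0.4997 -0.274   2.1712 -0.2721  1.8897 -1.7189] F [-0.4126 -0.3914  1.1603] w 0.0002 0.0
```

move_arm --steps '[{"dx":-3.5,"dy":0,"dz":-3,"spin":0},{"dx":-3.5,"dy":0,"dz":-3,"spin":0}]'

```text
time: 20.15
ee_pos: [-0.0839, 0.1831, 0.4948]
eef_rot: [0.632, 0.736, -0.185, 0.157]
ft_force: [0.2, -0.0, 1.0]
width: 0.0008
grip_force: 0.0
```

```bash
python3 go.py -0.12 0.40 0.48
```

```text
t 20.15 pos [-0.0839  0.1831  0.4948] cm [20.153  -0.553  -8.8936] yaxis az 0.13486341127341478 tz [-0.0013 -0.4706 -0.8824] q [-1.6291 -0.4994 -0.2668  2.0766 -0.2783  2.0171 -1.7419] F [ 0.1775 -0.0409  1.0059] w 0.0008 0.0
```

```bash
cat > press.py <<'E'
from loc import *
np.set_printoptions(precision=4,suppress=True)
Lp=[[-.0275,.032,.047],[.0275,.032,.047],[.0275,-.032,.047],[-.0275,-.032,.047]]
sp=SP([(72,490),(100,437),(190,460),(163,515)]); tp=AP([(515,252),(530,368)])
Lf=[[-.0275,.032,.039],[-.0275,-.032,.039]]
G=[[-.024,.078,.170],[-.024,-.078,.170]]; tg=AP([(563,120),(620,465)])
def rp(p): P=place(p,Lp); return np.r_[(proj('side',P)-sp)[[1,2]].ravel(),(proj('side',place(p,Lf))-sp[[0,3]]).ravel(),(proj('top',P[[0,3]])-tp).ravel()]
f=least_squares(rp,[.45,-.2,-1.5]); p=f.x
if __name__=='__main__':
    print('pad fit',p,f.fun)
    g=least_squares(lambda q:(proj('top',place(q,G))-tg).ravel(),p); print('guard fit',g.x)
    print('shift guard vs pad in press x', place(g.x,[[0,0,0]])-place(p,[[0,0,0]]), g.fun)
E
cat > tip.py <<'E'
# tip.py px py pz : move that brings low fingertip edge to press-frame point (m)
import sys,numpy as np
from press import p,place
from scipy.spatial.transform import Rotation as R
from bench import telemetry
np.set_printoptions(precision=3,suppress=True)
s=telemetry.read_state(); M=R.from_quat(s['eef_rot']).as_matrix(); off=M@[.0095,0,.1822]
for a in sys.argv[1:]:
    t=place(p,[[float(v) for v in a.split(',')]])[0]-off
    print(a,'TCP',t,'cm',100*M.T@(t-s['ee_pos']))
e=s['ee_pos']+off; c,sn=np.cos(p[2]),np.sin(p[2]); q=e-[p[0],p[1],0]
u=np.array([c,sn,0]); print('t',round(s['time'],2),'edge in press frame',c*q[0]+sn*q[1],-sn*q[0]+c*q[1],q[2],'tz',M[:,2],'tz in press',M[:,2]@u,'ty az',np.arctan2(M[1,1],M[0,1]),'down in tool',M.T@[0,0,-1],'fwd in tool',M.T@u,'F',s['ft_force'],'q',np.array(s['joint_positions']))
E
python3 press.py; python3 tip.py -0.15,0,0.25 -0.11,0,0.06 -0.019,0,0.054
```

```text
pad fit [ 0.5289 -0.152  -1.4546] [ 0.1224 -0.7004  0.3174 -0.2795 -0.4516  0.2255  0.0398  0.6389 -0.3292
 -0.4096  0.3182  0.3824]
guard fit [ 0.5278 -0.1538 -1.4444]
shift guard vs pad in press x [[-0.0011 -0.0018  0.    ]] [ 0.1705  1.2191 -0.1686 -1.1776]
-0.15,0,0.25 TCP [0.513 0.074 0.415] cm [-14.891  58.129  12.064]
-0.11,0,0.06 TCP [0.518 0.035 0.225] cm [-9.594 59.441 30.698]
-0.019,0,0.054 TCP [ 0.528 -0.056  0.219] cm [-17.359  59.315  35.479]
t 20.15 edge in press frame -0.32717929426902204 -0.5804275401479401 0.3296310259912567 tz [-0.001 -0.471 -0.882] tz in press 0.467256597948906 ty az 0.13486341127341478 down in tool [0.465 0.073 0.882] fwd in tool [-0.884 -0.019  0.467] F [ 0.178 -0.041  1.006] q [-1.629 -0.499 -0.267  2.077 -0.278  2.017 -1.742]
```

move_arm --steps '[{"dx":2,"dy":0,"dz":-1,"spin":0},{"dx":4,"dy":0,"dz":-2,"spin":0},{"dx":4,"dy":1,"dz":-2,"spin":0},{"dx":4,"dy":2,"dz":-2,"spin":0},{"dx":4,"dy":3,"dz":-2,"spin":0},{"dx":3,"dy":4,"dz":-1,"spin":0},{"dx":0,"dy":4,"dz":0,"spin":0},{"dx":0,"dy":4,"dz":0,"spin":0},{"dx":0,"dy":4,"dz":0,"spin":0},{"dx":0,"dy":4,"dz":0,"spin":0},{"dx":-1,"dy":4,"dz":0,"spin":0},{"dx":-1,"dy":4,"dz":0,"spin":0}]'

```text
time: 21.35
ee_pos: [0.2324, 0.4316, 0.4715]
eef_rot: [0.641, 0.728, -0.185, 0.156]
ft_force: [0.5, 0.8, 1.3]
width: 0.0007
grip_force: 0.0
```

```bash
python3 tip.py -0.15,0,0.25 -0.11,0,0.06
```

```text
-0.15,0,0.25 TCP [0.515 0.074 0.415] cm [-32.374  24.454  21.444]
-0.11,0,0.06 TCP [0.519 0.034 0.225] cm [-27.098  25.808  40.08 ]
t 21.35 edge in press frame -0.5377533015927022 -0.23890989273482582 0.3062194745236718 tz [-0.01  -0.469 -0.883] tz in press 0.46485220395170396 ty az 0.1102775225047818 down in tool [0.464 0.07  0.883] fwd in tool [-0.885  0.006  0.465] F [0.489 0.817 1.28 ] q [-1.263  0.171  0.046  1.563  0.153  1.87  -1.077]
```

move_arm --steps '[{"dx":-1.5,"dy":3.5,"dz":1,"spin":0},{"dx":-2.5,"dy":3.5,"dz":1.7,"spin":0},{"dx":-3,"dy":3,"dz":2,"spin":0},{"dx":-3,"dy":3,"dz":2,"spin":0},{"dx":-3,"dy":3,"dz":2,"spin":0},{"dx":-3,"dy":3,"dz":2,"spin":0},{"dx":-3,"dy":2,"dz":2,"spin":0},{"dx":-3,"dy":1.5,"dz":2,"spin":0},{"dx":-3,"dy":1,"dz":2,"spin":0},{"dx":-3,"dy":0.5,"dz":2,"spin":0},{"dx":-3,"dy":0,"dz":2,"spin":0},{"dx":0,"dy":0,"dz":0,"spin":0}]'

```text
time: 22.55
ee_pos: [0.5066, 0.0839, 0.4154]
eef_rot: [0.644, 0.726, -0.186, 0.155]
ft_force: [-0.5, -0.1, -0.5]
width: 0.0003
grip_force: 0.0
```

```bash
python3 tip.py -0.11,0,0.06 -0.019,0,0.054
```

```text
-0.11,0,0.06 TCP [0.52  0.035 0.225] cm [ 4.345  2.172 19.083]
-0.019,0,0.054 TCP [ 0.531 -0.056  0.219] cm [-3.431  2.342 23.844]
t 22.55 edge in press frame -0.1605911275237489 -0.007543381472669235 0.25015296059258557 tz [-0.015 -0.47  -0.883] tz in press 0.46507932940090185 ty az 0.10217389604320709 down in tool [0.465 0.071 0.883] fwd in tool [-0.885  0.014  0.465] F [-0.529 -0.129 -0.527] q [-0.755  0.135  0.395  1.734  0.4    1.488 -0.314]
```

move_arm --steps '[{"dx":0.3,"dy":0.2,"dz":1.6,"spin":0},{"dx":0.7,"dy":0.4,"dz":3,"spin":0},{"dx":0.8,"dy":0.4,"dz":3.5,"spin":0},{"dx":0.8,"dy":0.4,"dz":3.5,"spin":0},{"dx":0.8,"dy":0.4,"dz":3.5,"spin":0},{"dx":0.6,"dy":0.2,"dz":2.6,"spin":0},{"dx":0.3,"dy":0.1,"dz":1.2,"spin":0},{"dx":0,"dy":0,"dz":0,"spin":0}]'

```text
time: 23.35
ee_pos: [0.5192, 0.0411, 0.2261]
eef_rot: [0.641, 0.728, -0.186, 0.155]
ft_force: [0.3, 0.0, 0.1]
width: 0.0005
grip_force: 0.0
```

```bash
python3 tip.py -0.04,0,0.056 -0.019,0,0.054
```

```text
-0.04,0,0.056 TCP [ 0.528 -0.035  0.221] cm [-6.561  0.055  3.988]
-0.019,0,0.054 TCP [ 0.53  -0.056  0.219] cm [-8.328  0.083  5.14 ]
t 23.35 edge in press frame -0.11663118198501563 0.0002891186597194489 0.060811407008575236 tz [-0.013 -0.469 -0.883] tz in press 0.4646886632517336 ty az 0.10976020913751895 down in tool [0.464 0.073 0.883] fwd in tool [-0.885  0.006  0.465] F [0.339 0.024 0.123] q [-0.667  0.359  0.411  1.922  0.373  1.07  -0.351]
```

Advance to just short, look from the side (top view is blocked by the arm), then go in.

move_arm --steps '[{"dx":-1,"dy":0,"dz":0.6,"spin":0},{"dx":-2,"dy":0,"dz":1.2,"spin":0},{"dx":-2,"dy":0,"dz":1.2,"spin":0},{"dx":-1,"dy":0,"dz":0.6,"spin":0},{"dx":-0.6,"dy":0,"dz":0.4,"spin":0},{"dx":0,"dy":0,"dz":0,"spin":0}]'

```text
time: 23.95
ee_pos: [0.528, -0.0359, 0.2228]
eef_rot: [0.642, 0.728, -0.184, 0.155]
ft_force: [-0.1, -0.5, 0.3]
width: 0.0003
grip_force: 0.0
```

```bash
python3 tip.py -0.019,0,0.054
python3 - <<'E'
from bench import imaging
import cv2,numpy as np
b=imaging.camera('side')['img'][90:210,240:400,::-1]
cv2.imwrite('pics/g.png',cv2.convertScaleAbs(cv2.resize(b,(800,600),interpolation=cv2.INTER_CUBIC),alpha=1.4))
E
```

```text
-0.019,0,0.054 TCP [ 0.53  -0.056  0.219] cm [-1.65  -0.016  1.25 ]
t 23.95 edge in press frame -0.03941452682324714 0.0005456810222900753 0.05740199679315933 tz [-0.01  -0.468 -0.884] tz in press 0.46336486441891434 ty az 0.1089373026447768 down in tool [0.463 0.069 0.884] fwd in tool [-0.886  0.007  0.463] F [-0.142 -0.492  0.291] q [-0.561  0.362  0.457  1.935  0.391  0.991 -0.233]
```

View pics/g.png

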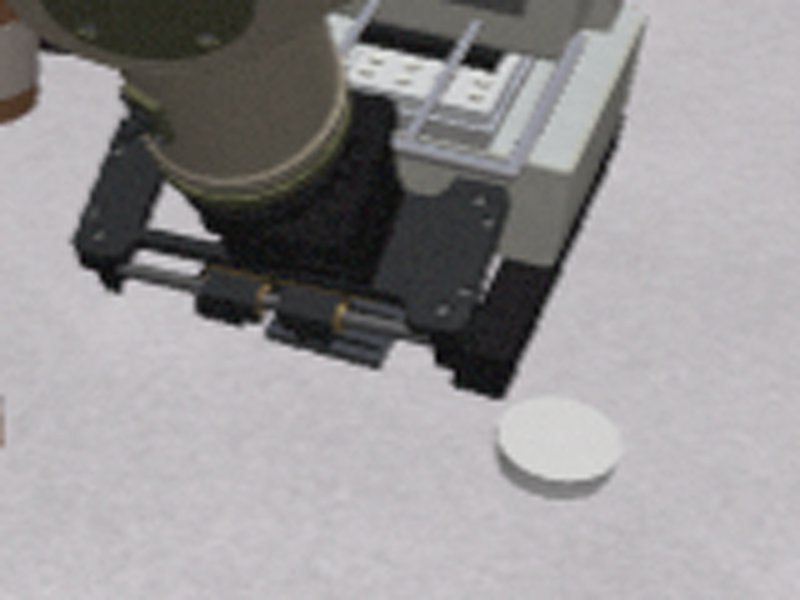

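move_arm --steps '[{"dx":-0.5,"dy":0,"dz":0.26,"spin":0},{"dx":-0.5,"dy":0,"dz":0.26,"spin":0},{"dx":-0.4,"dy":0,"dz":0.21,"spin":0},{"dx":-0.4,"dy":0,"dz":0.21,"spin":0},{"dx":0,"dy":0,"dz":0,"spin":0}]'

```text
time: 24.5
ee_pos: [0.53, -0.0555, 0.2221]
eef_rot: [0.641, 0.728, -0.184, 0.155]
ft_force: [-0.3, 1.9, -1.4]
width: 0.0005
grip_force: 0.0
```

```bash
python3 tip.py -0.019,0,0.044
```

```text
-0.019,0,0.044 TCP [ 0.53  -0.056  0.209] cm [0.513 0.064 1.16 ]
t 24.5 edge in press frame -0.01982974043547267 0.0002510744644008255 0.05667002070330954 tz [-0.011 -0.467 -0.884] tz in press 0.462760285667284 ty az 0.10959360795731524 down in tool [0.462 0.07  0.884] fwd in tool [-0.886  0.007  0.463] F [-0.281  1.919 -1.38 ] q [-0.532  0.366  0.467  1.933  0.392  0.972 -0.199]
```

move_arm --steps '[{"dx":0.09,"dy":0.01,"dz":0.18,"spin":0},{"dx":0.09,"dy":0.01,"dz":0.18,"spin":0},{"dx":0.09,"dy":0.01,"dz":0.18,"spin":0},{"dx":0,"dy":0,"dz":0,"spin":0}]'

```text
time: 24.9
ee_pos: [0.5298, -0.0558, 0.2159]
eef_rot: [0.641, 0.728, -0.185, 0.155]
ft_force: [-0.1, -0.1, 1.1]
width: 0.0003
grip_force: 0.0
```

move_arm --steps '[{"dx":0.09,"dy":0.01,"dz":0.18,"spin":0},{"dx":0.09,"dy":0.01,"dz":0.18,"spin":0},{"dx":0.09,"dy":0.01,"dz":0.18,"spin":0},{"dx":0,"dy":0,"dz":0,"spin":0}]'

```text
time: 25.3
ee_pos: [0.5299, -0.0558, 0.2102]
eef_rot: [0.641, 0.728, -0.185, 0.155]
ft_force: [0.7, 0.5, 2.1]
width: 0.0007
grip_force: 1.3
```

move_arm --steps '[{"dx":0.09,"dy":0.01,"dz":0.18,"spin":0},{"dx":0.09,"dy":0.01,"dz":0.18,"spin":0},{"dx":0.09,"dy":0.01,"dz":0.18,"spin":0},{"dx":0,"dy":0,"dz":0,"spin":0}]'

```text
time: 25.7
ee_pos: [0.5298, -0.0559, 0.2041]
eef_rot: [0.641, 0.729, -0.185, 0.155]
ft_force: [0.9, 1.4, 2.5]
width: -0.0001
grip_force: 1.7
```

```bash
python3 tip.py -0.019,0,0.03
```

```text
-0.019,0,0.03 TCP [ 0.53  -0.056  0.195] cm [0.377 0.055 0.777]
t 25.7 edge in press frame -0.019263061502701444 5.252045999565172e-05 0.038652377936294086 tz [-0.01  -0.468 -0.884] tz in press 0.46361684486238536 ty az 0.11013014915131301 down in tool [0.463 0.07  0.884] fwd in tool [-0.886  0.006  0.464] F [0.872 1.417 2.545] q [-0.528  0.397  0.464  1.943  0.389  0.935 -0.211]
```

move_arm --steps '[{"dx":0.09,"dy":0.01,"dz":0.18,"spin":0},{"dx":0.09,"dy":0.01,"dz":0.18,"spin":0},{"dx":0.09,"dy":0.01,"dz":0.18,"spin":0},{"dx":0.09,"dy":0.01,"dz":0.18,"spin":0},{"dx":0.09,"dy":0.01,"dz":0.18,"spin":0},{"dx":0,"dy":0,"dz":0,"spin":0}]'

```text
time: 26.3
ee_pos: [0.5297, -0.0564, 0.194]
eef_rot: [0.641, 0.728, -0.185, 0.155]
ft_force: [2.4, -1.5, 4.4]
width: 0.0005
grip_force: 2.3
```

move_arm --steps '[{"dx":0.05,"dy":0,"dz":0.09,"spin":0},{"dx":0.05,"dy":0,"dz":0.09,"spin":0},{"dx":0,"dy":0,"dz":0,"spin":0}]'

```text
time: 26.6
ee_pos: [0.5295, -0.0564, 0.1922]
eef_rot: [0.641, 0.728, -0.185, 0.155]
ft_force: [2.5, -1.3, 5.3]
width: 0.0005
grip_force: 2.4
```

move_arm --steps '[{"dx":0.05,"dy":0,"dz":0.09,"spin":0},{"dx":0,"dy":0,"dz":0,"spin":0},{"dx":0,"dy":0,"dz":0,"spin":0}]'

```text
time: 26.9
ee_pos: [0.5294, -0.0563, 0.1912]
eef_rot: [0.641, 0.728, -0.185, 0.155]
ft_force: [2.2, -1.6, 5.9]
width: 0.0006
grip_force: 2.4
```

move_arm --steps '[{"dx":0.05,"dy":0,"dz":0.09,"spin":0},{"dx":0,"dy":0,"dz":0,"spin":0}]'

```text
time: 27.1
ee_pos: [0.5293, -0.0563, 0.1901]
eef_rot: [0.641, 0.728, -0.185, 0.155]
ft_force: [2.5, -2.2, 5.7]
width: 0.0002
grip_force: 2.5
```

move_arm --steps '[{"dx":0.05,"dy":0,"dz":0.09,"spin":0},{"dx":0,"dy":0,"dz":0,"spin":0}]'

```text
time: 27.3
ee_pos: [0.5292, -0.0563, 0.1891]
eef_rot: [0.641, 0.728, -0.185, 0.155]
ft_force: [1.9, -2.7, 5.8]
width: 0.0007
grip_force: 2.6
```

move_arm --steps '[{"dx":0.05,"dy":0,"dz":0.09,"spin":0},{"dx":0,"dy":0,"dz":0,"spin":0}]'

```text
time: 27.5
ee_pos: [0.5292, -0.0564, 0.1882]
eef_rot: [0.641, 0.728, -0.185, 0.155]
ft_force: [2.0, -1.8, 5.7]
width: 0.0002
grip_force: 2.9
```

move_arm --steps '[{"dx":0.05,"dy":0,"dz":0.09,"spin":0},{"dx":0,"dy":0,"dz":0,"spin":0}]'

```text
time: 27.7
ee_pos: [0.5293, -0.0565, 0.1875]
eef_rot: [0.641, 0.728, -0.185, 0.156]
ft_force: [1.5, -1.9, 10.0]
width: 0.0006
grip_force: 4.5
```

move_arm --steps '[{"dx":0.05,"dy":0,"dz":0.09,"spin":0},{"dx":0,"dy":0,"dz":0,"spin":0}]'

```text
time: 27.9
ee_pos: [0.5293, -0.0566, 0.1868]
eef_rot: [0.641, 0.728, -0.185, 0.156]
ft_force: [-0.2, -0.5, 14.8]
width: 0.0002
grip_force: 6.9
```

move_arm --steps '[{"dx":0.05,"dy":0,"dz":0.09,"spin":0},{"dx":0,"dy":0,"dz":0,"spin":0}]'

```text
time: 28.1
ee_pos: [0.5294, -0.0566, 0.1862]
eef_rot: [0.642, 0.728, -0.185, 0.156]
ft_force: [-1.3, -1.3, 20.0]
width: 0.0005
grip_force: 9.7
```

move_arm --steps '[{"dx":0,"dy":0,"dz":0,"spin":0},{"dx":0,"dy":0,"dz":0,"spin":0},{"dx":0,"dy":0,"dz":0,"spin":0},{"dx":0,"dy":0,"dz":0,"spin":0},{"dx":0,"dy":0,"dz":0,"spin":0},{"dx":0,"dy":0,"dz":0,"spin":0},{"dx":0,"dy":0,"dz":0,"spin":0},{"dx":0,"dy":0,"dz":0,"spin":0},{"dx":0,"dy":0,"dz":0,"spin":0},{"dx":0,"dy":0,"dz":0,"spin":0},{"dx":0,"dy":0,"dz":0,"spin":0},{"dx":0,"dy":0,"dz":0,"spin":0}]'

```text
time: 29.3
ee_pos: [0.5293, -0.0566, 0.1863]
eef_rot: [0.642, 0.728, -0.185, 0.156]
ft_force: [-1.8, 0.4, 20.0]
width: 0.0005
grip_force: 9.6
```

move_arm --steps '[{"dx":-0.1,"dy":-0.01,"dz":-0.2,"spin":0},{"dx":-0.22,"dy":-0.03,"dz":-0.44,"spin":0},{"dx":-0.22,"dy":-0.03,"dz":-0.44,"spin":0},{"dx":-0.22,"dy":-0.03,"dz":-0.44,"spin":0},{"dx":-0.22,"dy":-0.03,"dz":-0.44,"spin":0},{"dx":-0.22,"dy":-0.03,"dz":-0.44,"spin":0},{"dx":-0.22,"dy":-0.03,"dz":-0.44,"spin":0},{"dx":-0.22,"dy":-0.03,"dz":-0.44,"spin":0},{"dx":0,"dy":0,"dz":0,"spin":0}]'

```text
time: 30.2
ee_pos: [0.529, -0.0554, 0.2219]
eef_rot: [0.641, 0.728, -0.185, 0.155]
ft_force: [0.6, 0.3, 0.5]
width: 0.0003
grip_force: 0.0
```

```bash
python3 tip.py -0.1,0,0.058
```

```text
-0.1,0,0.058 TCP [0.521 0.024 0.223] cm [ 7.02   0.019 -3.847]
t 30.2 edge in press frame -0.01996916503290054 -0.0008364699784685187 0.05649153779721422 tz [-0.011 -0.468 -0.884] tz in press 0.46331129051565334 ty az 0.1093973498734858 down in tool [0.463 0.07  0.884] fwd in tool [-0.886  0.007  0.463] F [0.608 0.316 0.479] q [-0.534  0.365  0.468  1.936  0.393  0.972 -0.201]
```

move_arm --steps '[{"dx":0.9,"dy":0,"dz":-0.5,"spin":0},{"dx":1.8,"dy":0,"dz":-1,"spin":0},{"dx":2,"dy":0,"dz":-1.1,"spin":0},{"dx":2,"dy":0,"dz":-1.1,"spin":0},{"dx":2,"dy":0,"dz":-2,"spin":0},{"dx":2,"dy":0,"dz":-3,"spin":0},{"dx":0,"dy":0,"dz":-3,"spin":0},{"dx":0,"dy":0,"dz":-3,"spin":0},{"dx":0,"dy":0,"dz":-3,"spin":0},{"dx":0,"dy":0,"dz":-3,"spin":0},{"dx":0,"dy":0,"dz":0,"spin":0},{"dx":0,"dy":0,"dz":0,"spin":0}]'

```text
time: 31.4
ee_pos: [0.5172, 0.1361, 0.3547]
eef_rot: [0.641, 0.729, -0.184, 0.155]
ft_force: [0.7, -0.5, -0.8]
width: 0.0007
grip_force: 0.0
```

```bash
python3 tip.py -0.1,0,0.058
python3 - <<'E'
from bench import imaging
import cv2,numpy as np
o=cv2.resize(imaging.camera('side')['img'][:,:,::-1],(800,600),interpolation=cv2.INTER_CUBIC)
cv2.imwrite('pics/h.png',o)
E
```

```text
-0.1,0,0.058 TCP [0.52  0.024 0.223] cm [-3.773 -0.001 16.833]
t 31.4 edge in press frame -0.21144275918616115 0.00982263759765199 0.18931500751111388 tz [-0.01  -0.468 -0.884] tz in press 0.4634297339687133 ty az 0.11080253306571296 down in tool [0.463 0.07  0.884] fwd in tool [-0.886  0.005  0.463] F [ 0.68  -0.541 -0.76 ] q [-0.793  0.247  0.37   1.741  0.353  1.401 -0.397]
```

View pics/h.png

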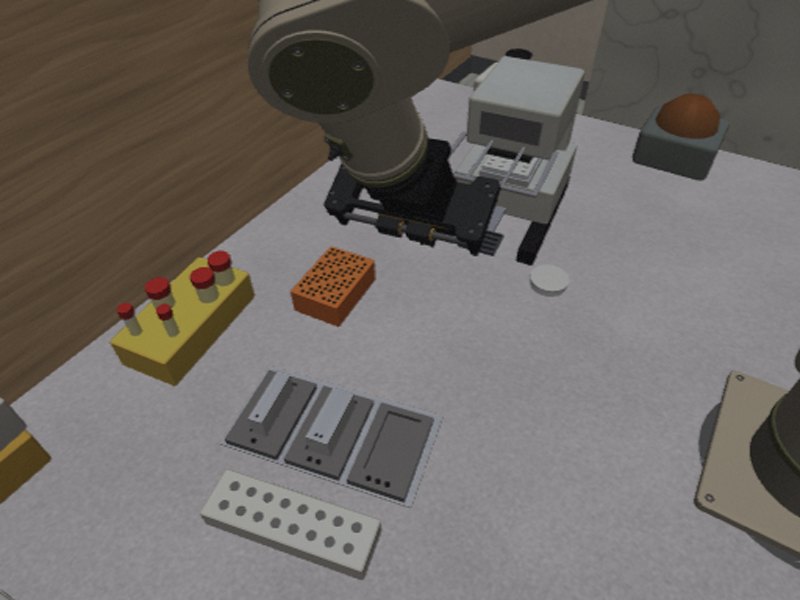

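The picture shows the block in its two-stud slot (around 330,415). The tip box (335,285), dish (548,278), cooling block and narrow block are where they were, and the arm is clear.

```bash
python3 -c "
from bench import job; print(job.close_job())"
```

```text
the job is handed in; nothing more can be done
None
```

The block is in its two-stud slot and let go. I held the pedal against its stop at about 20 N for 1.2 s, then let it up, and handed the job in without a verdict being returned. The moves offer no tilt, so I got the 28° lean for the pedal by pushing the arm against its reach limit near the base.

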